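Thread the long guide pin through both bushings and hold it

TASK

Lift the longer of the two steel pins up off its forked hook and thread it from above, point down, through the upper and then the lower bushing of the bracket. Finish while still holding it in the gripper, upright through both bushings, with a gap of about 15 mm between its collar and the upper bushing so that I can slip a split washer in; do not let it down or let go. Leave the short pin hanging on its hook.

Things in the scene. Friction and masses are not known exactly. Their poses are not given: they have to be found in the camera images.
- long_pin: Longer steel pin, 174 mm, 0.2 kg, hanging point down on a fork of the rack by its collar; turned anyhow about its axis. Origin: point of its foot; +z up its axis. A cone (diameter 5 to 12 mm) to z = 12 mm, round shank of 12 mm to z = 120, collar of diameter 34 mm from z = 120 to 126, round grip of diameter 18 mm from z = 126 to 174.
- long_pin_collar (a point): Point on the long pin's axis at the underside of its collar, 120 mm above its foot.
- long_pin_grip (a point): Point on the long pin's axis in its round grip (diameter 18 mm), 32 mm above the collar's underside, 26 mm above the collar's top and 22 mm below the pin's top end; the place to grasp from above.
- short_pin: Shorter pin, 124 mm, hanging on the other fork; it stays there. Shaped as the long one, but 70 mm from foot to collar underside. Origin: point of its foot; +z up its axis. As it hangs, the top of its grip is 204 mm above the bench: carry the long pin round it.
- short_pin_collar (a point): Point on the short pin's axis at the underside of its collar.
- rack: Fixed hook rack: plywood base 120 x 170 x 12 mm, two posts, a crossbar and two forked hooks 100 mm apart along y that point to its -x. Origin: centre of the underside; z up. Each pin hangs on a fork (y = +50 or -50 mm, x = -12 to -24 mm); which hangs where varies. Nothing of the rack is higher than 162 mm.
- hook_left (a point): Middle of the fork at y = +50 mm, x = -18 mm of the rack, level with the top of its bars, 150 mm above the bench. A fork is two level bars 8 mm thick with an 18 mm gap for the shank; their ends at x = -49 mm turn up 12 mm, so lift a pin more than 12 mm before moving it sideways.
- hook_right (a point): The same point of the other, equal fork, at y = -50 mm of the rack.
- bracket: Fixed bracket: grey base plate 125 x 90 x 12 mm, an upright plate (x = 40 to 56 mm) and two arms, one above the other, each with a brass bushing (bore 15 mm, outside 31 mm, 14 mm long, no chamfer). Both bores lie on the body's vertical z axis; upper bushing z = 126 to 140 mm, lower z = 60 to 74 mm. Origin: on this axis at the base's underside. Highest point 140 mm.
- upper_bushing (a point): Centre of the upper bushing's mouth, at its top face, 140 mm above the bench.
- lower_bushing (a point): Centre of the lower bushing's bore at its bottom face, 60 mm above the bench.

How it is judged:
By the outcome, as a careful person would: the job done as asked, in the order asked, and still so for the second after the job is handed in, while the arm keeps its last pose, push and grip.
It also fails if it takes over 45 s, if anything falls off the work surface, if the arm or the gripper's body presses on something with over 40 N, if the wrist force passes 120 N, or if a joint passes its speed limit or range.

ROBOT

A 6-joint arm with a two-finger parallel gripper is mounted at the origin on a cart in front of the work surface, level with it; the furniture and walls round the work are solid. World frame = base frame: x ahead of the robot, y to its left, z up, the work surface at z = 0. Lengths are in mm, angles in rad, forces in N, time in s.
With the tool pointing down it reaches from about 350 to 975 mm from the base axis. Payload 7.1 kg.
Tool frame: the origin (TCP) lies midway between the tips of the shut fingers; the grasp point (between the pads) lies 19 mm behind it (ctrl.grasp_offset is the distance from the TCP to the grasp point, in mm); z points along the fingers, y is the line along which they close (so a half turn about z gives the same grasp; the last joint's range is limited). The gripper opens to 88 mm and grips with 3 to 60 N. Pads are 20 mm wide; open, the fingers measure 115 mm over their backs; the gripper's body (75 mm by 178 mm) begins 61 mm behind the grasp point.
Start: joints at [-1.312, 0.423, 1.63, -0, 1.089, -0.019], TCP at [171.419, -601.016, 222.675] pointing down, gripper open.
Joint ranges: [-3, 3], [-0.9, 2.11], [0.09, 2.58], [-1.31, 4.45], [0.11, 2.69], [-2.54, 2.54]. Speed limits (rad/s): [2.39, 2.39, 3.01, 3.14, 3.14, 3.14].

INTERFACE

Orientations are given as a rotation vector (axis times angle).
In Python, from workcell import ctrl gives the robot as it stands. The module is installed in compiled form; this text tells all that it offers.
- The arm moves only by the tool servo_tool, never from a script. Its argument "rows" is a list of rows, each a list of 7 numbers: the turn, a rotation vector about the tool's x, y, z as a fraction of full scale, then the shift along the tool's x, y, z as a fraction of full scale, then the finger opening in mm, from 0 to 87.8. A call has 1 to 10 rows; each row is the pose to reach, as a shift and turn from the pose commanded when the call began, along the tool's axes at that moment; what a row does not reach only later rows make up. Full scale, the value 1, is 20 cm for a shift and 1.5 rad for a turn. A row lasts 1/8 s, in which the tool goes at most 62.5 mm and 10.7 degrees, less where a joint would pass 70% of its speed; a pose out of reach is approached as far as the arm can. A call with a number of a shift or a turn outside -1 to 1 is refused whole. A call with a gripper value outside its range is refused whole. The fingers move at their own pace and stop on an object; the grip force is fixed at half the most. Time passes only in rows, so rows that repeat a pose let the fingers close. It gives the time, the measured TCP pose, the force, the opening and the grip force at its end, in the units of the state.
- ctrl.get_obs(): the state, without advancing time (a new reading comes with each control period).
- ctrl.get_image(name): name is "side" or "top"; returns (picture, depth): 400x640x3 uint8, red, green, blue; 400x640 float32, mm along the optical axis (not along the pixel's ray), 0 where there is no reading.
- ctrl.camera_info(name): a dict with "intrinsics" (3x3 intrinsics, pixels), "k1" (the pictures are not rectified: a ray, as slopes to the right and down, at radius r is drawn at 1 + k1 r^2 times it, then the intrinsics apply), "R" (3x3) and "t" (3): a world point X has camera coordinates R X + t. Camera axes: x right, y down, z forward; pixel columns grow to the right and rows downward; lengths in mm; the calibration is good to about 2 mm. A picture is of the moment at which its call begins. camera_info takes no time and is no camera call.
- ctrl.close_job(): hands the job in; it is judged then, once.
The state is a dict: "t": time; "qpos": joint angles; "qvel": joint speeds; "joint_torque": joint torques, N m; "ee_pos": TCP position; "orientation": TCP orientation; "ft_force": force on the tool from outside, world axes, zero at the start; "moment": the same for the moment, N m; "width": finger opening in mm; "grasp_force": force on a finger pad.
Only numpy, scipy, OpenCV 4.12 (cv2) and the standard library are available. Lean on these libraries where they do the work, as an engineer would, in place of code of your own. Each camera call takes 0.05 s, during which the arm holds its last target. There are 200 camera calls.

## Working session

There is one attempt and no reset: what is moved stays moved. The work goes in short steps, Python scripts to look and compute and a tool call to move; the robot and the scene stay as the last step left them, time stands still between calls to the robot, and variables do not carry over. Pictures are saved under pics/ and viewed, at most 10 in all, crops included, and the job is handed in when it is done.

Besides the shell and the picture viewer there is one more tool, called by a JSON object that holds its "api" and its "payload". servo_tool: Moves the arm, as the interface text tells. Its arguments: {"type":"object","properties":{"rows":{"type":"array","items":{"type":"array","items":{"type":"number"}}}},"required":["rows"]}

```bash
mkdir -p pics
cat > h.py <<'E'
import numpy as np, cv2
from workcell import ctrl
def grab(n):
    im,d=ctrl.get_image(n); np.savez(f'/tmp/{n}.npz',im=im,d=d); return im,d
def K(n):
    c=ctrl.camera_info(n); return np.array(c['intrinsics']),c['k1'],np.array(c['R']),np.array(c['t'])
def slopes(n,uv):
    k,k1,R,t=K(n); uv=np.asarray(uv,float).reshape(-1,2)
    d=np.stack([(uv[:,0]-k[0,2])/k[0,0],(uv[:,1]-k[1,2])/k[1,1]],1); s=d.copy()
    for _ in range(20): s=d/(1+k1*(s**2).sum(1,keepdims=True))
    return s
def world(n,uv,z):  # depth z along axis
    k,k1,R,t=K(n); s=slopes(n,uv); p=np.c_[s,np.ones(len(s))]*np.asarray(z).reshape(-1,1); return (p-t)@R
def ray(n,uv):
    k,k1,R,t=K(n); s=slopes(n,uv); d=np.c_[s,np.ones(len(s))]@R; return -R.T@t,d
def at_z(n,uv,z):
    o,d=ray(n,uv); return o+d*((z-o[2])/d[:,2:3])
def proj(n,X):
    k,k1,R,t=K(n); p=np.asarray(X,float).reshape(-1,3)@R.T+t; s=p[:,:2]/p[:,2:]; s=s*(1+k1*(s**2).sum(1,keepdims=True)); return s*[k[0,0],k[1,1]]+[k[0,2],k[1,2]]
def cloud(n,d):
    v,u=np.mgrid[0:400,0:640]; return world(n,np.c_[u.ravel(),v.ravel()],d.ravel()).reshape(400,640,3)
E
python3 - <<'E'
from h import *
for n in ('side','top'):
    im,d=grab(n); cv2.imwrite(f'pics/{n}0.png',im[:,:,::-1]); k,k1,R,t=K(n); print(n,k.tolist(),k1,(-R.T@t).round(),R.round(2).tolist())
o=ctrl.get_obs(); print(o)
E
```

```text
side [[494.33241921735106, 0.0, 319.64039216729805], [0.0, 494.33241921735106, 209.04275165131463], [0.0, 0.0, 1.0]] -0.06801348300392651 [ -40. 1045.  767.] [[-0.86, -0.51, -0.01], [-0.25, 0.43, -0.87], [0.45, -0.75, -0.49]]
top [[470.9482810751247, 0.0, 311.0729959324762], [0.0, 470.9482810751247, 195.7180124213783], [0.0, 0.0, 1.0]] -0.1044750703993884 [ 424.   50. 1056.] [[-0.01, -1.0, -0.01], [-0.99, 0.01, -0.12], [0.12, 0.01, -0.99]]
{'t': 0.1, 'qpos': array([-1.31200839e+00,  4.23756706e-01,  1.63060467e+00, -5.14921476e-05,
        1.08860236e+00, -1.89782957e-02]), 'qvel': array([ 0.00032543, -0.00104999, -0.00254621,  0.00097433, -0.00082452,
       -0.00090128]), 'joint_torque': array([ 2.12037362e-04, -5.45612383e+01, -2.74325448e+01,  6.45276485e-02,
        1.87561742e-02, -2.46568897e-05]), 'ee_pos': array([ 171.27595237, -600.55219739,  221.9877487 ]), 'orientation': array([-3.10999504e+00, -4.34762381e-01,  3.28599011e-04]), 'ft_force': array([ 0.38349066,  0.34234276, -0.56885845]), 'moment': array([ 0.0268247 ,  0.00165675, -0.0455691 ]), 'grasp_force': 0.0, 'width': 88.07240785094136}
```

View pics/side0.png

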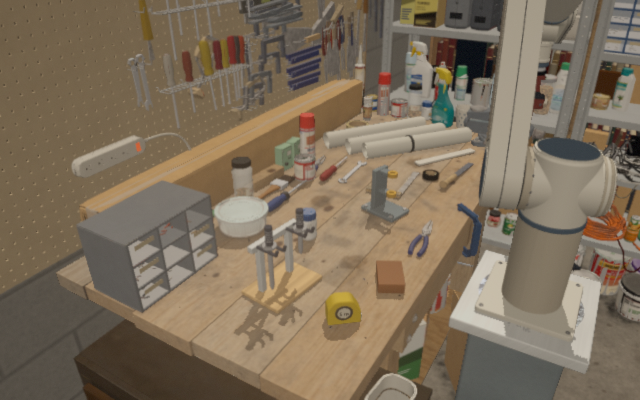

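View pics/top0.png

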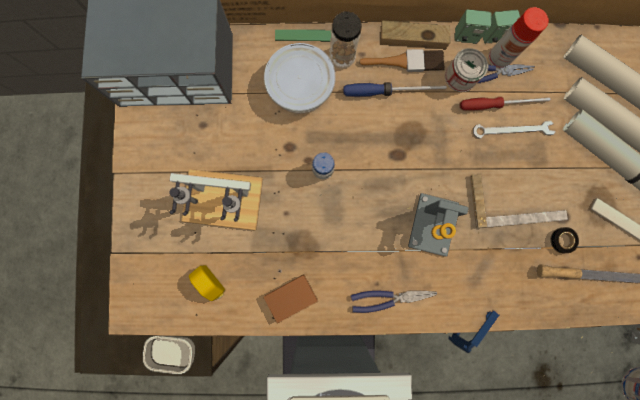

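The side view shows the rack at about (283,250), with pins at (268,230) and (298,215), and the bracket at (383,195). The top view shows the pins at about (181,196) and (231,203), and the bushings at (445,231). I'll make enlarged crops and get depth.

Run:
```python
from h import *
def crop(n,x,y,w,h,W,H):
    im=np.load(f'/tmp/{n}.npz')['im'][y:y+h,x:x+w,::-1]; return cv2.resize(im,(W,H),interpolation=cv2.INTER_CUBIC)
a=np.hstack([crop('top',150,165,80*1,60,400,300),crop('top',200,165,80,60,400,300)])
b=np.hstack([crop('side',235,200,100,75,400,300),crop('side',350,155,80,60,400,300)])
cv2.imwrite('pics/crop1.png',np.vstack([a,b]))
cv2.imwrite('pics/crop2.png',crop('top',405,190,80,60,640,480))
for n,bx in (('top',(150,150,270,240)),('top',(400,180,475,260))):
    d=np.load(f'/tmp/{n}.npz')['d']; P=cloud(n,d); x0,y0,x1,y1=bx; sub=P[y0:y1,x0:x1]; 
    m=sub[...,2]>130; vv,uu=np.nonzero(m); 
    l,lab,st,c=cv2.connectedComponentsWithStats((sub[...,2]>165).astype(np.uint8) if x0<300 else m.astype(np.uint8))
    for i in range(1,l):
        q=sub[lab==i]
        if st[i][4]>8: print(n,c[i]+[x0,y0],st[i],q.mean(0).round(1),q.max(0).round(1),q.min(0).round(1))
```

```text
top [176.58088235 192.69852941] [ 19  37  16  12 136] [534.6 305.5 195.5] [544.3 317.9 208. ] [526.7 298.4 165.7]
top [228.15517241 201.6637931 ] [ 72  46  13  12 116] [515.8 206.7 204.6] [ 526.6  218.3 1055.9] [423.9  50.3 165.6]
top [450.36850649 216.56168831] [ 38  20  31  39 616] [ 488.8 -217.8  138.6] [ 522.5 -194.4  144.5] [ 446.7 -255.1  130.2]
```

View pics/crop1.png

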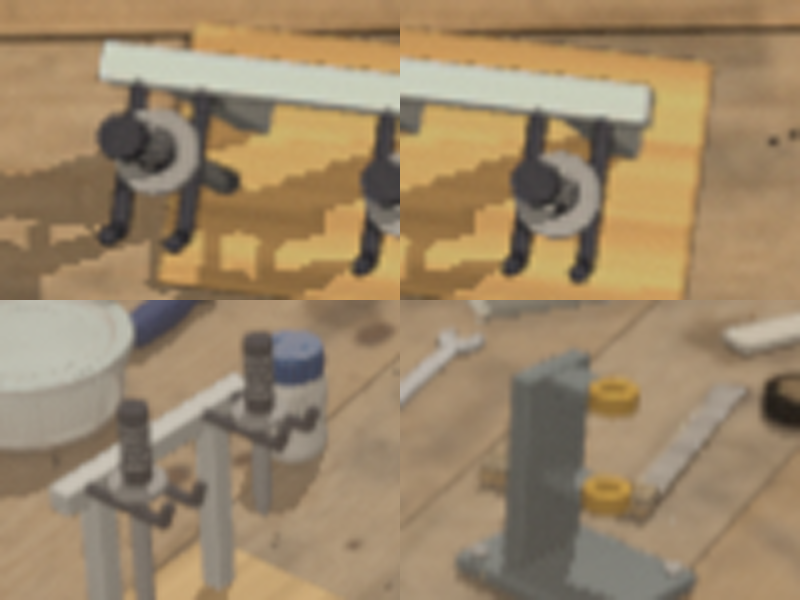

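View pics/crop2.png

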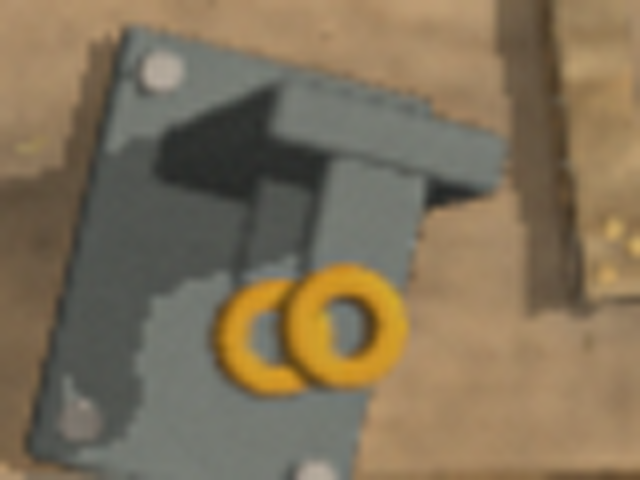

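Crops: the long pin is the left (+y) one. Its shank is the longer in both views, with its top at about (174,192) in top and (268,227) in side. The upper bushing mouth is at about (447.8,230.3) in top and (392,173) in side. Next I'll triangulate.

```bash
cat >> h.py <<'E'
def tri(a,b):
    A=[];B=[]
    for n,uv in (('top',a),('side',b)):
        o,d=ray(n,uv); d=d[0]/np.linalg.norm(d[0]); M=np.eye(3)-np.outer(d,d); A.append(M);B.append(M@o)
    X=np.linalg.lstsq(np.vstack(A),np.hstack(B),rcond=None)[0]
    return X,proj('top',X)[0]-a,proj('side',X)[0]-b
E
python3 - <<'E'
from h import *
np.set_printoptions(precision=1,suppress=True)
for nm,a,b,z in (('long top',(173.8,192.2),(267.6,226.3),204),('long collar top',(181.1,195.2),(268.9,245.5),156),('short top',(227,202),(299.4,209.5),204),('short collar top',(231.6,203.8),(299.5,228),156),('upper',(447.8,230.3),(392.2,172.8),140),('lower top',(438.4,231.7),(391,192.4),74)):
    print(nm,*tri(np.array(a),np.array(b)),'at z:',at_z('top',a,z)[0],at_z('side',b,z)[0])
dt=np.load('/tmp/top.npz')['im']
hsv=cv2.cvtColor(dt,cv2.COLOR_RGB2HSV)
E
```

```text
long top [535.5 309.4 201.7] [-0.2 -0.4] [0.3 0.1] at z: [534.5 308.3 204. ] [533.9 312.6 204. ]
long collar top [535.7 309.8 151.3] [-0.1 -0.2] [0.2 0. ] at z: [534.7 308.2 156. ] [531.8 315.4 156. ]
short top [516.4 210.  200.8] [-0.2 -0.4] [0.3 0.1] at z: [515.4 209.  204. ] [514.2 214.9 204. ]
short collar top [518.  210.3 150. ] [-0.1 -0.2] [0.2 0. ] at z: [516.9 209.  156. ] [513.1 218.5 156. ]
upper [ 462.1 -212.3  135.5] [-0.  -0.1] [ 0. -0.] at z: [ 461.8 -211.1  140. ] [ 458.7 -203.4  140. ]
lower top [ 461.7 -211.    70.2] [0.1 0.2] [-0.1  0. ] at z: [ 461.9 -209.9   74. ] [ 458.6 -204.5   74. ]
```

```bash
cat > plan.py <<'E'
import sys; from h import *
from scipy.spatial.transform import Rotation as Ro
def plan(x,y,z,yaw=79.6):
    o=ctrl.get_obs(); R=Ro.from_rotvec(o['orientation']); p=np.array(o['ee_pos'])
    ty=np.array([np.cos(np.radians(yaw)),np.sin(np.radians(yaw)),0]); tz=np.array([0,0,-1.]); T=Ro.from_matrix(np.c_[np.cross(ty,tz),ty,tz])
    print('t',o['t'],'p',p.round(1),'tilt',np.degrees(np.arccos(-R.as_matrix()[2,2])).round(2),'q',o['qpos'].round(2),'F',np.round(o['ft_force'],1),'M',np.round(o['moment'],2),'w',round(o['width'],1),round(o['grasp_force'],1))
    print('turn',((R.inv()*T).as_rotvec()/1.5).round(4),'shift',(R.inv().apply(np.array([x,y,z])-p)/200).round(4))
    print('axes',R.as_matrix().round(4).tolist())
if __name__=='__main__': plan(*map(float,sys.argv[1:]))
E
python3 plan.py 400 -470 300
```

```text
t 0.1 p [ 171.3 -600.6  222. ] tilt 0.08 q [-1.31  0.42  1.63 -0.    1.09 -0.02] F [ 0.4  0.3 -0.6] M [ 0.03  0.   -0.05] w 88.1 0.0
turn [-3.0000e-04 -1.2000e-03 -1.7882e+00] shift [ 1.2788 -0.3147 -0.3897]
axes [[0.9617, 0.2742, -0.0004], [0.2742, -0.9617, 0.0013], [-0.0, -0.0014, -1.0]]
```

{"api": "servo_tool", "payload": {"rows": [[0,0,-0.1,0.15,-0.05,-0.15,60],[0,0,-0.2,0.35,-0.1,-0.3,60],[0,0,-0.3,0.6,-0.15,-0.4,60],[0,0,-0.42,0.8,-0.2,-0.4,60],[0,0,-0.54,0.9,-0.3,-0.4,60],[0,0,-0.66,1,-0.4,-0.4,60],[0,0,-0.78,1,-0.55,-0.4,60],[0,0,-0.9,1,-0.7,-0.4,60],[0,0,-1,1,-0.85,-0.4,60],[0,0,-1,1,-1,-0.4,60]]}}

```text
t: 1.35
ee_pos: [308.4, -352.7, 302.3]
orientation: [-1.978, -2.44, -0.0]
ft_force: [-0.2, 0.8, 0.0]
width: 60.0
grasp_force: 0.0
```

```bash
python3 plan.py 530 0 300
```

```text
t 1.35 p [ 308.4 -352.7  302.3] tilt 0.04 q [-0.88  0.09  1.88  0.    1.17 -1.09] F [-0.2  0.8  0. ] M [-0.01 -0.1  -0.05] w 60.0 0.0
turn [ 1.000e-04 -5.000e-04 -7.871e-01] shift [1.4957 1.4492 0.0121]
axes [[-0.2071, 0.9783, -0.0005], [0.9783, 0.2071, 0.0006], [0.0006, -0.0003, -1.0]]
```

{"api": "servo_tool", "payload": {"rows": [[0,0,-0.1,0.1,0.2,0,60],[0,0,-0.2,0.25,0.45,0,60],[0,0,-0.32,0.45,0.7,0,60],[0,0,-0.44,0.7,0.9,0,60],[0,0,-0.56,0.9,1,0,60],[0,0,-0.68,1,1,0,60],[0,0,-0.787,1,1,0,60],[0,0,-0.787,1,1,0,60]]}}

```text
t: 2.35
ee_pos: [463.4, -116.7, 302.5]
orientation: [-0.289, -3.128, -0.0]
ft_force: [0.2, -1.4, -0.4]
width: 60.1
grasp_force: 0.0
```

```bash
python3 plan.py 535 309 290
```

```text
t 2.35 p [ 463.4 -116.7  302.5] tilt 0.03 q [-0.27  0.11  1.86 -0.    1.17 -1.66] F [ 0.2 -1.4 -0.4] M [ 0.05 -0.16 -0.02] w 60.1 0.0
turn [-0.     -0.0003 -0.0017] shift [0.0372 2.1579 0.0623]
axes [[-0.9831, 0.183, -0.0005], [0.183, 0.9831, 0.0001], [0.0005, -0.0, -1.0]]
```

{"api": "servo_tool", "payload": {"rows": [[0,0,0,0,0.2,0,60],[0,0,0,0,0.45,0,60],[0,0,0,0,0.75,0,60],[0,0,0,0,1,0,60]]}}

```text
t: 2.85
ee_pos: [500.2, 81.1, 302.6]
orientation: [0.295, 3.128, 0.0]
ft_force: [0.9, 0.0, -0.1]
width: 59.8
grasp_force: 0.0
```

{"api": "servo_tool", "payload": {"rows": [[0,0,0,0,0.3,0,60],[0,0,0,0,0.6,0,60],[0,0,0,0,0.85,0,60],[0,0,0,0,1,0,60],[0,0,0,0,1,0,60]]}}

```text
t: 3.48
ee_pos: [536.5, 277.6, 302.0]
orientation: [-0.289, -3.128, 0.0]
ft_force: [-0.2, -0.1, -1.0]
width: 60.0
grasp_force: 0.0
```

```bash
python3 plan.py 535 309 235
```

```text
t 3.475 p [536.5 277.6 302. ] tilt 0.04 q [ 0.46  0.31  1.6   0.    1.23 -0.93] F [-0.2 -0.1 -1. ] M [ 0.02 -0.09  0.01] w 60.0 0.0
turn [-0.0002 -0.0004 -0.0019] shift [0.0362 0.1532 0.335 ]
axes [[-0.983, 0.1834, -0.0007], [0.1834, 0.983, -0.0002], [0.0006, -0.0003, -1.0]]
```

Move directly above the pin (TCP z ≈ 215, just over its top), then check the offset with the cameras.

{"api": "servo_tool", "payload": {"rows": [[0,0,0,0.02,0.08,0.1,60],[0,0,0,0.036,0.153,0.25,60],[0,0,0,0.036,0.153,0.4,60],[0,0,0,0.036,0.153,0.435,60],[0,0,0,0.036,0.153,0.435,60],[0,0,0,0.036,0.153,0.435,60]]}}

```text
t: 4.22
ee_pos: [535.6, 307.7, 216.8]
orientation: [0.289, 3.127, 0.002]
ft_force: [-0.3, -1.0, 0.3]
width: 60.3
grasp_force: 0.0
```

```bash
python3 plan.py 535 309 163
python3 - <<'E'
from h import *
o=ctrl.get_obs(); p=o['ee_pos']
ims=[]
for n in ('side','top'):
    im,d=grab(n); c=proj(n,p)[0]; print(n,c); x,y=int(c[0])-40,int(c[1])-25
    print(x,y)
    a=cv2.resize(im[y:y+60,x:x+80,::-1],(400,300),interpolation=cv2.INTER_CUBIC); ims.append(a)
cv2.imwrite('pics/hov.png',np.hstack(ims))
E
```

```text
t 4.225 p [535.6 307.7 216.8] tilt 0.11 q [ 0.5   0.42  1.65  0.    1.07 -0.88] F [-0.3 -1.   0.3] M [ 0.01 -0.2   0.01] w 60.3 0.0
turn [ 0.0008  0.001  -0.0018] shift [0.0048 0.0054 0.2692]
axes [[-0.9831, 0.1831, 0.0017], [0.1831, 0.9831, 0.0009], [-0.0015, 0.0012, -1.0]]
side [267.92948146 220.07395649]
227 195
top [172.06242582 190.70712154]
132 165
```

View pics/hov.png

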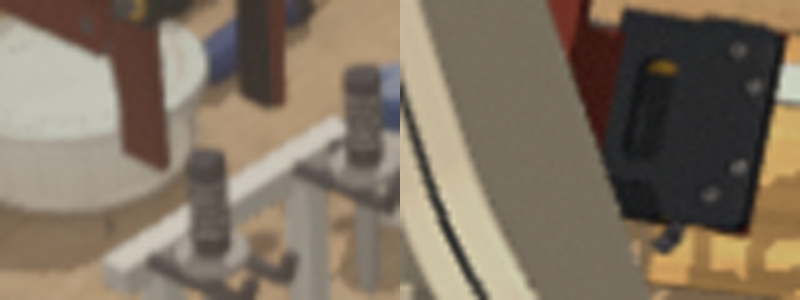

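Side view: the finger-tip midpoint at (268,221) sits right over the pin top at (268.6,226.6), so it's aligned. Next: descend, grip and lift slightly.

{"api": "servo_tool", "payload": {"rows": [[0,0,0,0,0,0.07,60],[0,0,0,0.003,0.003,0.14,60],[0,0,0,0.003,0.003,0.21,60],[0,0,0,0.003,0.003,0.265,60],[0,0,0,0.003,0.003,0.265,60],[0,0,0,0.003,0.003,0.265,10],[0,0,0,0.003,0.003,0.265,10],[0,0,0,0.003,0.003,0.265,10],[0,0,0,0.003,0.003,0.265,10],[0,0,0,0.003,0.003,0.265,10]]}}

```text
t: 5.58
ee_pos: [534.6, 308.6, 162.9]
orientation: [0.287, 3.128, 0.001]
ft_force: [0.5, 1.7, 1.8]
width: 17.7
grasp_force: 30.0
```

```bash
python3 plan.py 535 309 193
```

```text
t 5.575 p [534.6 308.6 162.9] tilt 0.04 q [ 0.5   0.48  1.69  0.    0.97 -0.88] F [0.5 1.7 1.8] M [ 0.09 -0.15  0.02] w 17.7 30.0
turn [ 0.0003  0.0003 -0.0012] shift [-0.0015  0.0025 -0.1504]
axes [[-0.9833, 0.1823, 0.0005], [0.1823, 0.9833, 0.0004], [-0.0004, 0.0005, -1.0]]
```

Gripped at 17.7 mm. Lift straight up slowly.

{"api": "servo_tool", "payload": {"rows": [[0,0,0,0,0,-0.03,10],[0,0,0,0,0,-0.08,10],[0,0,0,0,0,-0.15,10],[0,0,0,0,0,-0.25,10],[0,0,0,0,0,-0.35,10],[0,0,0,0.05,0,-0.5,10],[0,0,0,0.15,0,-0.6,10],[0,0,0,0.28,0,-0.7,10],[0,0,0,0.4,0,-0.75,10],[0,0,0,0.4,0,-0.75,10]]}}

```text
t: 6.82
ee_pos: [454.7, 323.4, 313.9]
orientation: [0.285, 3.127, 0.002]
ft_force: [-0.1, -0.3, -2.2]
width: 17.5
grasp_force: 30.0
```

```bash
python3 plan.py 462 -211 315
```

```text
t 6.825 p [454.7 323.4 313.9] tilt 0.1 q [ 0.6   0.23  1.69  0.    1.22 -0.79] F [-0.1 -0.3 -2.2] M [ 0.05 -0.18  0.  ] w 17.5 30.0
turn [ 0.0008  0.0008 -0.0002] shift [-0.5192 -2.6215 -0.008 ]
axes [[-0.9835, 0.1808, 0.0014], [0.1808, 0.9835, 0.001], [-0.0012, 0.0013, -1.0]]
```

{"api": "servo_tool", "payload": {"rows": [[0,0,0,0,-0.08,0,10],[0,0,0,0,-0.22,0,10],[0,0,0,0,-0.42,0,10],[0,0,0,0,-0.62,0,10],[0,0,0,0,-0.82,0,10],[0,0,0,-0.03,-1,0,10]]}}

```text
t: 7.58
ee_pos: [424.4, 122.8, 311.9]
orientation: [-0.289, -3.127, 0.001]
ft_force: [0.3, -0.2, -2.6]
width: 17.6
grasp_force: 30.0
```

{"api": "servo_tool", "payload": {"rows": [[0,0,0,-0.05,-0.15,0,10],[0,0,0,-0.1,-0.35,0,10],[0,0,0,-0.15,-0.55,0,10],[0,0,0,-0.2,-0.75,0,10],[0,0,0,-0.25,-0.9,0,10],[0,0,0,-0.25,-1,0,10]]}}

```text
t: 8.32
ee_pos: [437.4, -83.0, 311.9]
orientation: [-0.291, -3.127, 0.001]
ft_force: [-0.9, -0.1, -1.3]
width: 17.7
grasp_force: 30.0
```

```bash
python3 plan.py 462 -211 290
```

```text
t 8.325 p [437.4 -83.  311.9] tilt 0.08 q [-0.21  0.04  1.91 -0.    1.19 -1.6 ] F [-0.9 -0.1 -1.3] M [ 0.06 -0.17 -0.  ] w 17.7 30.0
turn [-0.0003 -0.0009 -0.0027] shift [-0.239  -0.6063  0.1095]
axes [[-0.9828, 0.1845, -0.0014], [0.1845, 0.9828, -0.0003], [0.0013, -0.0005, -1.0]]
```

{"api": "servo_tool", "payload": {"rows": [[0,0,0,-0.05,-0.12,0.02,10],[0,0,0,-0.12,-0.3,0.05,10],[0,0,0,-0.19,-0.47,0.09,10],[0,0,0,-0.225,-0.57,0.12,10],[0,0,0,-0.239,-0.606,0.13,10],[0,0,0,-0.239,-0.606,0.13,10],[0,0,0,-0.239,-0.606,0.13,10],[0,0,0,-0.239,-0.606,0.13,10]]}}

```text
t: 9.32
ee_pos: [462.9, -207.7, 287.0]
orientation: [0.286, 3.128, -0.0]
ft_force: [0.1, -0.4, -2.5]
width: 17.5
grasp_force: 30.0
```

```bash
python3 plan.py 462 -211 280
python3 - <<'E'
from h import *
p=ctrl.get_obs()['ee_pos']; ims=[]
for n in ('side','top'):
    im,d=grab(n); c=proj(n,[462,-211,150])[0]; x,y=int(c[0])-30,int(c[1])-30
    print(n,x,y,'pred foot',proj(n,p-[0,0,133])[0],'mouth',proj(n,[462,-211,140])[0])
    a=cv2.resize(im[y:y+60,x:x+60,::-1],(400,400),interpolation=cv2.INTER_CUBIC); ims.append(a)
cv2.imwrite('pics/hov2.png',np.hstack(ims))
E
```

```text
t 9.325 p [ 462.9 -207.7  287. ] tilt 0.03 q [-0.45  0.17  1.82  0.    1.15 -1.83] F [ 0.1 -0.4 -2.5] M [ 0.04 -0.13  0.01] w 17.5 30.0
turn [-0.      0.0003 -0.0005] shift [ 0.0015 -0.0172  0.0351]
axes [[-0.9834, 0.1812, 0.0005], [0.1812, 0.9834, -0.0001], [-0.0005, -0.0, -1.0]]
side 362 138 pred foot [391.76975624 167.67001755] mouth [392.20535868 171.61783399]
top 419 199 pred foot [448.04683074 229.42462382] mouth [447.73249727 230.20794994]
```

View pics/hov2.png

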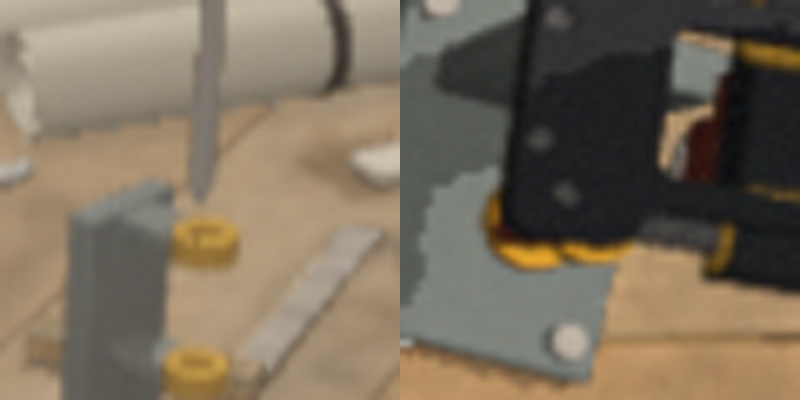

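The side view shows the foot at about (391.9,168) just above the mouth at (392.5,172.2). The gripper body hides the bushing from the top camera, so I'll turn the tool about 86° to open that view and measure both lateral directions.

{"api": "servo_tool", "payload": {"rows": [[0,0,0.1,0,0,0,10],[0,0,0.22,0,-0.005,0,10],[0,0,0.34,0,-0.01,0,10],[0,0,0.46,0,-0.015,0,10],[0,0,0.58,0,-0.015,0,10],[0,0,0.7,0,-0.015,0,10],[0,0,0.82,0,-0.015,0,10],[0,0,0.92,0,-0.015,0,10],[0,0,1,0,-0.015,0,10],[0,0,1,0,-0.015,0,10]]}}

```text
t: 10.68
ee_pos: [462.4, -211.1, 286.8]
orientation: [2.341, 2.095, 0.0]
ft_force: [-0.3, -0.4, -1.7]
width: 17.5
grasp_force: 30.0
```

```bash
for n in side top; do cp /tmp/$n.npz /tmp/${n}_b.npz; done; python3 plan.py 462 -211 280 -6.5
python3 - <<'E'
from h import *
p=ctrl.get_obs()['ee_pos']; ims=[]
for n in ('side','top'):
    im,d=grab(n); c=proj(n,[462,-211,150])[0]; x,y=int(c[0])-30,int(c[1])-30
    print(n,x,y,'pred foot',proj(n,p-[0,0,133])[0],'mouth',proj(n,[462,-211,140])[0])
    a=cv2.resize(im[y:y+60,x:x+60,::-1],(400,400),interpolation=cv2.INTER_CUBIC); ims.append(a)
cv2.imwrite('pics/hov3.png',np.hstack(ims))
E
```

```text
t 10.675 p [ 462.4 -211.1  286.8] tilt 0.01 q [-0.45  0.18  1.82  0.    1.15 -0.34] F [-0.3 -0.4 -1.7] M [-0.07 -0.07  0.01] w 17.5 30.0
turn [0.0001 0.     0.0016] shift [ 0.0003 -0.0019  0.0341]
axes [[0.1108, 0.9938, 0.0002], [0.9938, -0.1108, -0.0001], [-0.0001, 0.0002, -1.0]]
side 362 138 pred foot [392.39853128 167.35430803] mouth [392.20535868 171.61783399]
top 419 199 pred foot [449.77442872 229.68864005] mouth [447.73249727 230.20794994]
```

View pics/hov3.png

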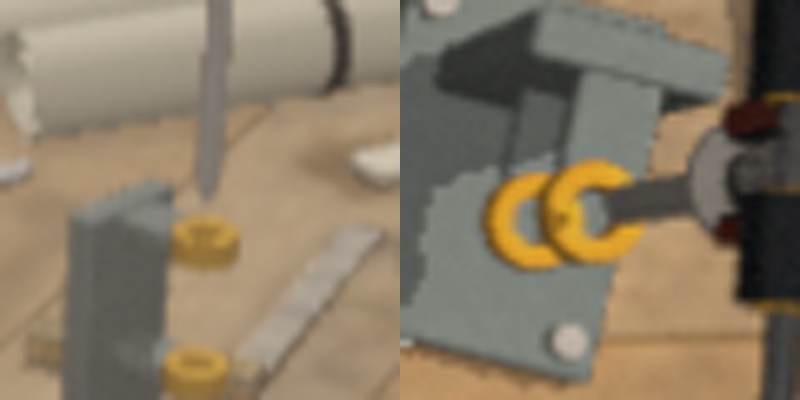

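The top view now shows the pin from the collar at (463,227) to the tip at about (450,230), with the upper ring at (448,230). The side view shows the tip just over the mouth. Next is a sub-pixel measurement of pin axis against bushing axis.

```bash
cat > fit.py <<'E'
from h import *
from scipy.optimize import minimize
th=np.linspace(0,2*np.pi,60); C=np.c_[np.cos(th),np.sin(th),0*th]
def render(n,parts,box):  # union of convex hulls of circles (x,y,z,r)
    x,y,w,h=box; S=8; m=np.zeros((h*S,w*S),np.float32)
    for a,b in parts:
        P=np.vstack([C*c[3]+c[:3] for c in (a,b)]); q=(proj(n,P)-[x,y]+.5)*S-.5
        cv2.fillConvexPoly(m,cv2.convexHull((q*16).round().astype(np.int32)),1,shift=4)
    return cv2.resize(m,(w,h),interpolation=cv2.INTER_AREA)
def soft(v,lo,hi): return np.clip((v-lo)/(hi-lo),0,1)
def fitxy(n,obs,mk,box,x0):
    f=lambda q:((render(n,mk(q),box)-obs)**2).sum()
    r=minimize(f,x0,method='Nelder-Mead',options=dict(initial_simplex=np.array(x0)+[[0,0],[4,0],[0,4]],xatol=.05)); return r.x,r.fun
def sub(im,b): return im[b[1]:b[1]+b[3],b[0]:b[0]+b[2]].astype(np.float32)
E
python3 - <<'E'
from fit import *
X0=[462,-211]
S=np.load('/tmp/side.npz')['im'];T=np.load('/tmp/top.npz')['im'];Sb=np.load('/tmp/side_b.npz')['im'];Tb=np.load('/tmp/top_b.npz')['im']
# bushing, side
def yel(i): return soft(i[...,0]-i[...,2],55,110)
for b in ((383,168,20,14),):
    o=yel(sub(Sb,b)); print((o*9).round().astype(int)); r=fitxy('side',o,lambda q:[((*q,126,15.5),(*q,140,15.5))],b,X0); print('bush side',r)
    print((render('side',[((*r[0],126,15.5),(*r[0],140,15.5))],b)*9).round().astype(int))
# bushing, top (clear view now except the pin; use side-lobes) 
b=(430,218,30,25); o=yel(sub(T,b)); print((o*9).round().astype(int))
# pins
def centers(im,n,ax,rng,lo,hi):
    g=im.astype(float); 
    for k in rng:
        l=g[k,lo:hi] if ax=='r' else g[lo:hi,k]
        print(k,l.mean(1).round().astype(int))
centers(S,'side','r',range(138,169,4),384,402)
centers(T,'top','c',range(450,463,2),220,236)
E
```

```text
[[0 0 0 0 0 0 0 0 0 0 0 0 0 0 0 0 0 0 0 0]
 [0 0 0 0 0 0 0 0 0 0 0 0 0 0 0 0 0 0 0 0]
 [0 0 0 0 0 0 0 2 4 5 5 4 3 1 0 0 0 0 0 0]
 [0 0 0 0 0 2 5 8 9 9 9 9 8 5 2 0 0 0 0 0]
 [0 0 0 0 0 8 9 8 7 7 7 8 9 9 6 1 0 0 0 0]
 [0 0 0 0 0 7 9 9 7 9 9 9 9 9 7 0 0 0 0 0]
 [0 0 0 0 0 4 7 8 7 9 9 9 9 8 3 0 0 0 0 0]
 [0 0 0 0 0 4 5 6 6 7 7 6 6 5 2 0 0 0 0 0]
 [0 0 0 0 0 4 5 6 6 6 6 6 5 4 2 0 0 0 0 0]
 [0 0 0 0 0 2 3 4 5 5 5 5 4 3 1 0 0 0 0 0]
 [0 0 0 0 0 0 1 2 2 3 2 2 1 1 0 0 0 0 0 0]
 [0 0 0 0 0 0 0 0 0 0 0 0 0 0 0 0 0 0 0 0]
 [0 0 0 0 0 0 0 0 0 0 0 0 0 0 0 0 0 0 0 0]
 [0 0 0 0 0 0 0 0 0 0 0 0 0 0 0 0 0 0 0 0]]
bush side (array([ 460.87995952, -211.6380294 ]), np.float64(13.084110260009766))
[[0 0 0 0 0 0 0 0 0 0 0 0 0 0 0 0 0 0 0 0]
 [0 0 0 0 0 0 0 0 1 1 1 0 0 0 0 0 0 0 0 0]
 [0 0 0 0 0 2 6 8 9 9 9 9 7 4 0 0 0 0 0 0]
 [0 0 0 0 1 9 9 9 9 9 9 9 9 9 8 1 0 0 0 0]
 [0 0 0 0 2 9 9 9 9 9 9 9 9 9 9 3 0 0 0 0]
 [0 0 0 0 2 9 9 9 9 9 9 9 9 9 9 3 0 0 0 0]
 [0 0 0 0 3 9 9 9 9 9 9 9 9 9 9 2 0 0 0 0]
 [0 0 0 0 3 9 9 9 9 9 9 9 9 9 9 2 0 0 0 0]
 [0 0 0 0 3 9 9 9 9 9 9 9 9 9 9 1 0 0 0 0]
 [0 0 0 0 0 4 8 9 9 9 9 9 9 
[... 2177 characters left out ...]
7 135 134 124 117 120 118 118 132 128 134 147 149 148]
162 [143 143 146 145 144 144 141 120 120 120 118 128 147 150 151 152 150 148]
166 [131 127 120 111 123 134 145 134 118 117 128 149 151 152 152 150 150 149]
450 [126 127 127 128 146 145 137  83  71  73  76  82  85  81 114 142]
452 [127 126 126 127 132 147 120  77  66  69  65  65  90 137 143 143]
454 [128 127 128 128 128 124  87  69  70  70  64  70 103 146 146 146]
456 [140 121 120 122 107 116  76  71  68  68  65  76 119 151 152 151]
458 [136 138 140 138 133 103  72  71  71  67  66  87 135 153 151 152]
460 [138 139 141 140 137  88  71  68  69  69  67  97 149 150 149 151]
462 [137 131 108  96  88  84  90  83  81  74  74 101 144 149 147 148]
```

Pin and bushing agree to about 0.5 mm in both views: the pin is at (462.4,-211.1) and the bushing at about (462.2,-211). Now the point goes into the upper bushing, slowly.

{"api": "servo_tool", "payload": {"rows": [[0,0,0,0,0,0.03,10],[0,0,0,0,0,0.06,10],[0,0,0,0,0,0.09,10],[0,0,0,0,0,0.12,10],[0,0,0,0,0,0.15,10],[0,0,0,0,0,0.17,10],[0,0,0,0,0,0.19,10],[0,0,0,0,0,0.19,10]]}}

```text
t: 11.78
ee_pos: [462.1, -211.3, 248.4]
orientation: [-2.342, -2.093, 0.0]
ft_force: [0.1, -0.0, -2.6]
width: 17.3
grasp_force: 30.0
```

```bash
python3 plan.py 462.2 -211 168 -6.5
```

```text
t 11.775 p [ 462.1 -211.3  248.4] tilt 0.03 q [-0.45  0.22  1.86  0.    1.06 -0.34] F [ 0.1 -0.  -2.6] M [ 0.   -0.06  0.08] w 17.3 30.0
turn [-0.0004 -0.0001  0.0006] shift [1.400e-03 4.000e-04 4.018e-01]
axes [[0.1123, 0.9937, -0.0005], [0.9937, -0.1123, 0.0003], [0.0002, -0.0006, -1.0]]
```

The shank is inside the upper bushing with no contact force. On to the lower one.

{"api": "servo_tool", "payload": {"rows": [[0,0,0,0.001,0,0.04,10],[0,0,0,0.001,0,0.08,10],[0,0,0,0.001,0,0.12,10],[0,0,0,0.001,0,0.16,10],[0,0,0,0.001,0,0.2,10],[0,0,0,0.001,0,0.23,10],[0,0,0,0.001,0,0.26,10],[0,0,0,0.001,0,0.28,10],[0,0,0,0.001,0,0.28,10]]}}

```text
t: 12.9
ee_pos: [462.2, -211.1, 192.4]
orientation: [-2.342, -2.093, 0.0]
ft_force: [0.6, 1.2, -2.0]
width: 18.0
grasp_force: 30.0
```

```bash
python3 plan.py 462.2 -211 168 -6.5
```

```text
t 12.9 p [ 462.2 -211.1  192.4] tilt 0.03 q [-0.45  0.29  1.91 -0.    0.94 -0.34] F [ 0.6  1.2 -2. ] M [-0.05 -0.08 -0.01] w 18.0 30.0
turn [-0.0003 -0.0001  0.0006] shift [0.0005 0.     0.1221]
axes [[0.1123, 0.9937, -0.0005], [0.9937, -0.1123, 0.0002], [0.0001, -0.0005, -1.0]]
```

{"api": "servo_tool", "payload": {"rows": [[0,0,0,0,0,0.03,10],[0,0,0,0,0,0.06,10],[0,0,0,0,0,0.085,10],[0,0,0,0,0,0.105,10],[0,0,0,0,0,0.12,10],[0,0,0,0,0,0.12,10],[0,0,0,0,0,0.12,10],[0,0,0,0,0,0.12,10]]}}

```text
t: 13.9
ee_pos: [462.5, -211.2, 168.9]
orientation: [2.343, 2.093, 0.0]
ft_force: [-0.8, 0.1, -2.7]
width: 17.3
grasp_force: 30.0
```

```bash
python3 plan.py 462.2 -211 168 -6.5
python3 - <<'E'
from h import *
p=ctrl.get_obs()['ee_pos']; ims=[]
for n in ('side','top'):
    im,d=grab(n); c=proj(n,[462,-211,120])[0]; x,y=int(c[0])-30,int(c[1])-30
    print(n,x,y,'collar underside pred',proj(n,[462.2,-211,155])[0],'foot',proj(n,[462.2,-211,35])[0],'mouth',proj(n,[462.2,-211,140])[0])
    a=cv2.resize(im[y:y+60,x:x+60,::-1],(400,400),interpolation=cv2.INTER_CUBIC); ims.append(a)
cv2.imwrite('pics/fin.png',np.hstack(ims))
E
```

```text
t 13.9 p [ 462.5 -211.2  168.9] tilt 0.02 q [-0.45  0.33  1.93 -0.    0.89 -0.34] F [-0.8  0.1 -2.7] M [-0.02 -0.03  0.04] w 17.3 30.0
turn [0.0002 0.0001 0.0006] shift [ 0.001  -0.0014  0.0043]
axes [[0.1123, 0.9937, 0.0003], [0.9937, -0.1123, -0.0002], [-0.0001, 0.0003, -1.0]]
side 361 147 collar underside pred [392.46179425 167.01522758] foot [389.97766407 202.50787031] mouth [392.14345086 171.60355156]
top 414 200 collar underside pred [449.90204446 229.74603704] foot [434.25539143 232.32862836] mouth [447.72847626 230.10568169]
```

View pics/fin.png

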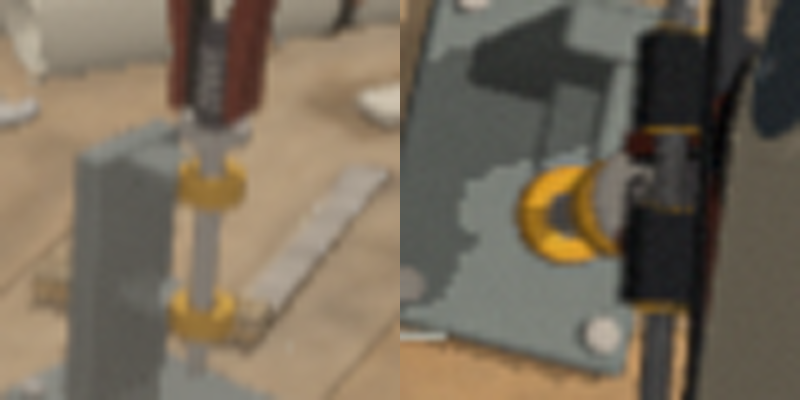

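The pin goes through both bushings: the side view shows the shank between the rings at crop (205,250), its end below the lower ring and the collar clear above the upper one. Net commanded lift is 6 mm, so the gap is about 16 mm. I'll lower it 1 mm, let it settle and hand in.

{"api": "servo_tool", "payload": {"rows": [[0,0,0,0,0,0.005,10],[0,0,0,0,0,0.005,10],[0,0,0,0,0,0.005,10],[0,0,0,0,0,0.005,10]]}}

```text
t: 14.5
ee_pos: [462.3, -211.2, 167.7]
orientation: [-2.343, -2.093, 0.0]
ft_force: [-0.2, -0.3, -1.7]
width: 17.1
grasp_force: 30.0
```

```bash
python3 plan.py 462.2 -211 168 -6.5; python3 -c "
from workcell import ctrl
print(ctrl.close_job())"
```

```text
t 14.5 p [ 462.3 -211.2  167.7] tilt 0.0 q [-0.45  0.33  1.93 -0.    0.88 -0.34] F [-0.2 -0.3 -1.7] M [-0.01 -0.07  0.06] w 17.1 30.0
turn [-0.     -0.      0.0006] shift [ 0.0008 -0.0008 -0.0016]
axes [[0.1123, 0.9937, -0.0], [0.9937, -0.1123, 0.0], [0.0, -0.0, -1.0]]
the job is handed in; nothing more can be done
None
```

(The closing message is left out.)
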